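# Shut and latch the gate of the lipstick organizer

## Robot

A 6-joint arm with a two-finger parallel gripper is mounted at the origin on the work surface. World frame = base frame: x ahead of the robot, y to its left, z up, the work surface at z = 0. Lengths are in m, angles in rad, forces in N, time in s.
With the tool pointing down it reaches from about 0.35 to 0.975 m from the base axis. Payload 4.9 kg.
Tool frame: the origin (TCP) lies midway between the tips of the shut fingers; the grasp point (between the pads) lies ctrl.grip_point_offset behind it (ctrl.grip_point_offset is the distance from the TCP to the grasp point, in m); x points along the fingers, y is the direction in which the jaws open and shut, and the axes are right-handed (so a half turn about x gives the same grasp; the last joint's range is limited). The gripper opens to 85 mm and grips with 20 to 120 N. Pads are 22 mm wide; open, the fingers measure 114 mm over their backs; the gripper's body (76 mm by 85 mm) begins 54 mm behind the grasp point. The pads swing forward as they close: fully open they stand 13 mm farther back than shut.
Start: joints at [1.209, 0.053, 1.613, -0, 1.476, -0.119], TCP at [0.15, 0.607, 0.231] pointing down, gripper open.
Joint ranges: [-3.01, 3.01], [-1.01, 2.22], [0.06, 2.58], [-1.02, 4.17], [0.09, 2.62], [-3.14, 3.14]. Speed limits (rad/s): [2.57, 2.57, 3.14, 3.14, 3.14, 3.14].

## Interface

Orientations are given as a rotation vector (axis times angle).
In Python, from station import ctrl gives the robot as it stands. The module is installed in compiled form; this text tells all that it offers.
- The arm moves only by the tool drive_tool, never from a script. Its argument "commands" is text: rows parted by semicolons, each of 5 numbers parted by spaces: the closure, from -1 (fully open) to 1 (shut), so that 0 is half open, then the shift along the tool's x, y, z in units of 40 mm (1.0 is 40 mm), then the turn about the tool's x in units of 5 degrees (1.0 is 5 degrees). A call has 1 to 8 rows; each row is the pose to reach, as a shift and turn from the pose commanded when the call began, along the tool's axes at that moment; what a row does not reach only later rows make up. A row lasts 1/12 s, in which the tool goes at most 41.7 mm and 7.16 degrees, less where a joint would pass 70% of its speed; a pose out of reach is approached as far as the arm can. A call with a gripper value outside its range is refused whole. The fingers move at their own pace and stop on an object; "newtons" is the grip in N (left out, the last holds). Time passes only in rows, so rows that repeat a pose let the fingers close. It gives the time, the measured TCP pose, the force and the opening at its end, in the units of the state.
- ctrl.get_obs(): the state, without advancing time (a new reading comes with each control period).
- ctrl.get_image(name): name is "scene" or "top"; returns (picture, depth): 400x640x3 uint8, blue, green, red; 400x640 float32, m along the optical axis (not along the pixel's ray), 0 where there is no reading.
- ctrl.camera_info(name): a dict with "K" (3x3 intrinsics, pixels), "T" (4x4, takes a point from camera to world coordinates). Camera axes: x right, y down, z forward; pixel columns grow to the right and rows downward; lengths in m; the calibration is good to about 2 mm. A picture is of the moment at which its call begins. camera_info takes no time and is no camera call.
- ctrl.finish_job(): hands the job in, once; it reports no verdict.
The state is a dict: "t": time; "q": joint angles; "dq": joint speeds; "effort": joint torques, N m; "tool_pos": TCP position; "tool_rot": TCP orientation; "contact_force": force on the tool from outside, world axes, zero at the start; "wrist_torque": the same for the moment, N m; "opening": finger opening in m.
Only numpy, scipy, OpenCV 4.12 (cv2) and the standard library are available. Lean on these libraries where they do the work, as an engineer would, in place of code of your own. Each camera call takes 0.05 s, during which the arm holds its last target.

## Task

Someone left the swing gate of the lipstick organizer open. Lift the latch bar by its pink ball so that it clears the catch, swing the gate shut against the rubber buffer just firmly enough for the bar to drop behind the hooked catch, let the bar drop fully down into it and leave the gate latched. Do not force gate or bar against the catch or buffer, and leave the lipsticks and the things around as they stand.

Things in the scene. Friction and masses are not known exactly. Their poses are not given: they have to be found in the camera images.
- organizer: Clear acrylic lipstick organizer, fixed to the shelf, 216 mm wide (its y), 153 mm deep (its x), 100 mm high, six lanes open at the front (its -x side, towards the robot). Origin: centre of its underside, z up, +y to the hinge side. The gate's upright hinge pin stands at x -75, y +100 mm in this frame; the bracket with catch and buffer is at the other end, at y -75 to -111 mm.
- catch_nominal (a point): Steel catch: saddle, top 74 mm up, with a horn 5 mm thick, 14 mm wide, top 90 mm up, front upright, no ramp. This point: NOMINAL middle of the horn's top, axes as the organizer. Catch and buffer, one bracket on slotted screws, both sit up to 7 mm farther in or out (organizer x) than nominal; not measured, must be felt. If the gate springs back too soon, the horn can pinch the bar half-way down.
- buffer_nominal (a point): NOMINAL middle of the rubber buffer's face (12 mm wide, 60 mm up, 182 mm from the hinge pin); touches the gate's back at joint gate 0. Springy, 4 N per mm, slow to return. It must always be squeezed about 2 mm (8 N; 9 N pushed at the ball) before the bar can drop behind the horn; 2.5 mm gives free play. Over 12 N of gate on buffer (13.5 N at the ball) or 25 N of bar on catch is too rough.
- gate (a joint): Opening angle of the gate, rad: 0 = nominally shut, panel along the organizer's y; grows as the free end swings towards the robot. Latched it reads -0.05 to +0.03, depending on the bracket. Acrylic panel with aluminium edges, 190 mm from hinge pin to free edge, 6 mm thick, 11 to 97 mm above the shelf, mid-plane through the pin. Light friction: it stays where it is left.
- gate_hinge (a point): Point on the gate's upright hinge axis, 98 mm above the shelf; this frame turns with the gate: its -y runs along the panel to the free end, its -x is the gate's outward normal (robot side), z up.
- latch_bar (a joint): Angle of the latch bar, rad: 0 = level, as it lies in the catch; grows as the free end is lifted, to 0.6; gate open it rests on a pin at -0.04; on top of the horn it reads 0.13, above that it clears. Steel bar 12 mm high, 6 thick, mid-plane 10 mm outside the gate's; pivot 75 mm from the hinge pin, 80 mm above the shelf, free end 208 mm from the pin. Falls by its weight (about 85 g with ball).
- knob (a point): Centre of the pink ball, 18 mm wide, on an upright stem on the bar: 85 mm from the bar's pivot along the bar, 46 mm above its centre line (level: 160 mm from the hinge pin, 126 mm above the shelf, 10 mm outside the gate's mid-plane). Free all round above 100 mm; pinch it from above, fingers on the outer and inner side of the gate. x = gate's normal, pointing in; turns with gate and bar.
- bar_tip (a point): Point on the bar's centre line 125 mm from its pivot, where it lies in the catch.
- lipstick_a_mid (a point): Black closed lipstick tube, 20 mm diameter, 75 mm tall, standing in a lane; point half-way up. Leave alone.
- lipstick_b_mid (a point): Dark red closed lipstick tube, same size, in another lane; point half-way up. Leave alone.
- ring_cone: White ceramic ring cone, foot 60 mm across, 83 mm tall; origin under its foot. Leave alone.
- hairpin_cup: Steel hairpin cup, 60 mm across, 72 mm tall; origin under its foot. Leave alone.
- mirror: Oval mirror in a brass yoke on a round foot, 118 mm wide, 165 mm tall; origin under the foot. Leave alone.
- comb: Black comb lying flat, 180 x 32 x 5 mm, long side along its x; origin under its centre. Leave alone.

How it is judged:
By the outcome, as a careful person would: the job done as asked, in the order asked, and still so for the second after the job is handed in, with the robot touching nothing.
It also fails if it takes over 48 s, if anything falls off the work surface, if the arm or the gripper's body presses on something with over 40 N, if the wrist force passes 120 N, or if a joint passes its speed limit or range.

## Working session

There is one attempt and no reset: what is moved stays moved. The work goes in short steps, Python scripts to look and compute and a tool call to move; the robot and the scene stay as the last step left them, time stands still between calls to the robot, and variables do not carry over. Pictures are saved under pics/ and viewed, and the job is handed in when it is done.

Besides the shell and the picture viewer there is one more tool, called as name(argument=value, ...), one argument or row to a line, values as JSON. drive_tool: Moves the arm, as the interface text tells. Its arguments: {"type":"object","properties":{"commands":{"type":"string"},"newtons":{"type":"number"}},"required":["commands"]}

```bash
mkdir -p pics; cat > h.py <<'E'
import numpy as np,cv2
from station import ctrl
def snap(n,tag):
    im,d=ctrl.get_image(n); cv2.imwrite(f'pics/{tag}.png',im); np.save(f'pics/{tag}.npy',d); return im,d
def w(n,u,v,z):
    i=ctrl.camera_info(n);K=np.array(i['K']);T=np.array(i['T'])
    p=np.array([(u-K[0,2])/K[0,0]*z,(v-K[1,2])/K[1,1]*z,z,1]);return (T@p)[:3]
def ray_z(n,u,v,zw):
    a=w(n,u,v,0.0);b=w(n,u,v,1.0);s=(zw-a[2])/(b[2]-a[2]);return a+s*(b-a)
def proj(n,P):
    i=ctrl.camera_info(n);K=np.array(i['K']);T=np.array(i['T'])
    c=np.linalg.inv(T)@np.append(P,1);return K[0,0]*c[0]/c[2]+K[0,2],K[1,1]*c[1]/c[2]+K[1,2]
E
python3 - <<'E'
from h import *
snap('scene','s0');snap('top','t0')
o=ctrl.get_obs();print(o,ctrl.grip_point_offset)
for n in('scene','top'):print(ctrl.camera_info(n))
E
```

```text
{'t': 0.1, 'q': array([ 1.20899526e+00,  5.33174086e-02,  1.61418330e+00,  6.00182444e-06,
        1.47600002e+00, -1.18966147e-01]), 'dq': array([ 1.76617312e-03, -3.01735257e-04, -4.41224210e-03,  2.76293238e-04,
        8.49782669e-04, -9.93406008e-06]), 'effort': array([-3.44365499e-04, -3.94903672e+01, -3.71363246e+01, -9.74959198e-05,
        3.89274748e-03, -2.84327075e-05]), 'tool_pos': array([0.15005708, 0.60612673, 0.23015359]), 'tool_rot': array([ 0.18919247,  1.56283626, -0.1921073 ]), 'contact_force': array([-0.46634557, -0.13965212, -0.65744408]), 'wrist_torque': array([ 0.04478591,  0.03551049, -0.04823578]), 'opening': 0.08548240773253624} 0.0187
{'K': array([[428.18997356,   0.        , 325.33660555],
       [  0.        , 428.18997356, 192.21835841],
       [  0.        ,   0.        ,   1.        ]]), 'T': array([[-0.63689152,  0.61276961, -0.4678489 ,  0.96011108],
       [ 0.77094905,  0.50416689, -0.38917002,  0.32513794],
       [-0.00259764, -0.60854675, -0.79351377,  0.76011937],
       [ 0.        ,  0.        ,  0.        ,  1.        ]])}
{'K': array([[411.9196598 ,   0.        , 320.82242537],
       [  0.        , 411.9196598 , 197.26091695],
       [  0.        ,   0.        ,   1.        ]]), 'T': array([[-0.02153285, -0.99750925,  0.06716875,  0.5429758 ],
       [-0.99938387,  0.02333851,  0.02621445,  0.00292982],
       [-0.02771678, -0.0665629 , -0.99739719,  0.98771342],
       [ 0.        ,  0.        ,  0.        ,  1.        ]])}
```

View pics/s0.png

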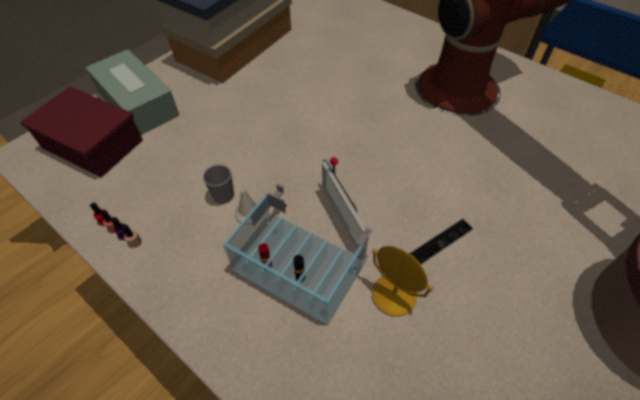

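View pics/t0.png

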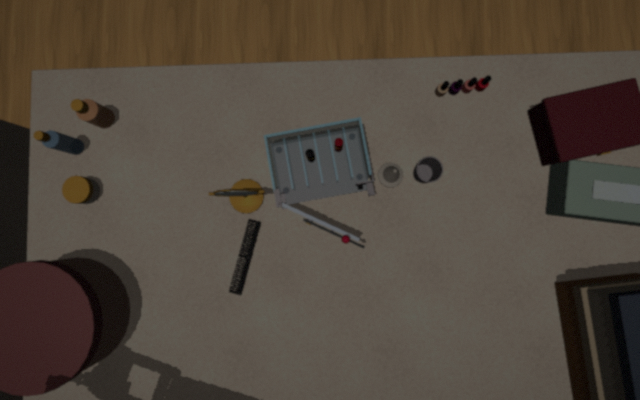

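The top view shows the organizer at about (320,160), the open gate running from (283,205) to (364,243), and the ball at (346,239). I'll enlarge that area.

```bash
python3 - <<'E'
import cv2
a=cv2.imread('pics/t0.png')[105:260,255:415];cv2.imwrite('pics/t0c.png',cv2.resize(a,None,fx=5,fy=5,interpolation=cv2.INTER_CUBIC)[:, :800][:600])
cv2.imwrite('pics/t0d.png',cv2.resize(cv2.imread('pics/t0.png')[160:260,260:393],None,fx=6,fy=6,interpolation=cv2.INTER_CUBIC))
a=cv2.imread('pics/s0.png')[145:330,215:435];cv2.imwrite('pics/s0c.png',cv2.resize(a,None,fx=3.2,fy=3.2,interpolation=cv2.INTER_CUBIC))
E
```

```text
(no output)
```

View pics/t0d.png

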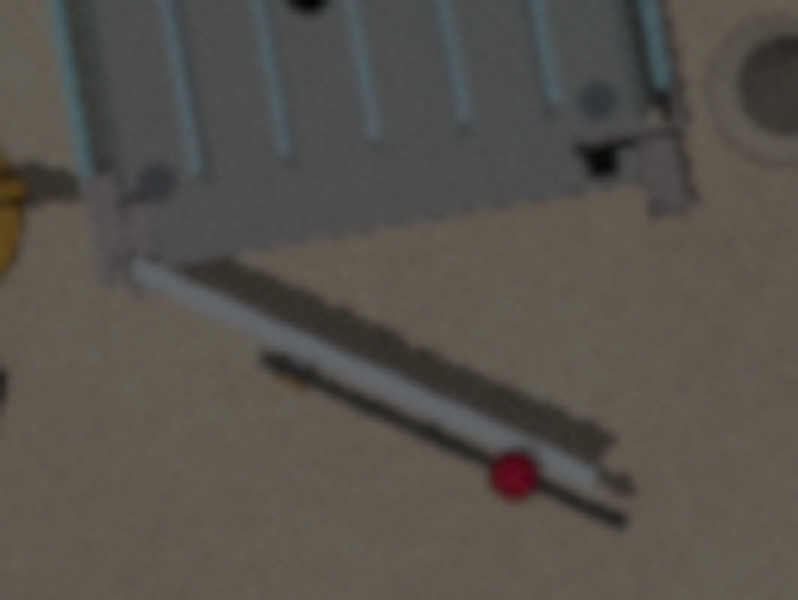

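View pics/t0c.png

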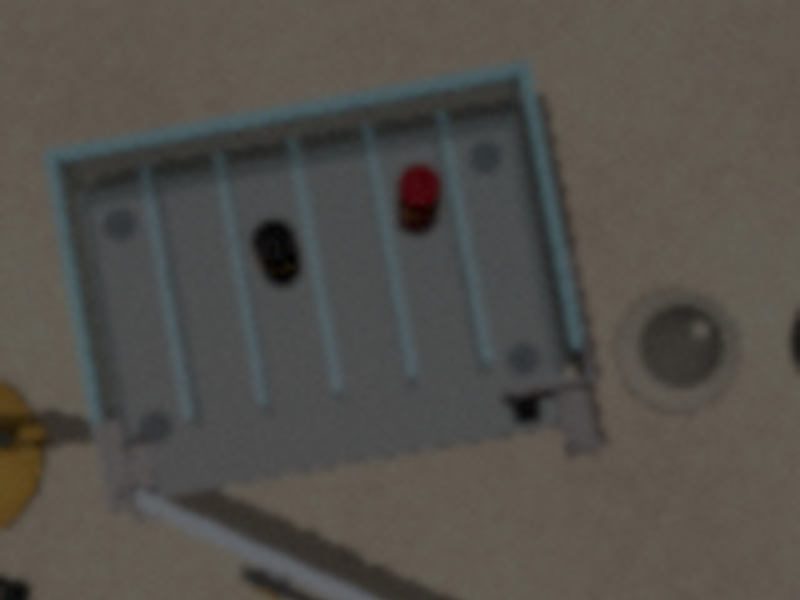

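View pics/s0c.png

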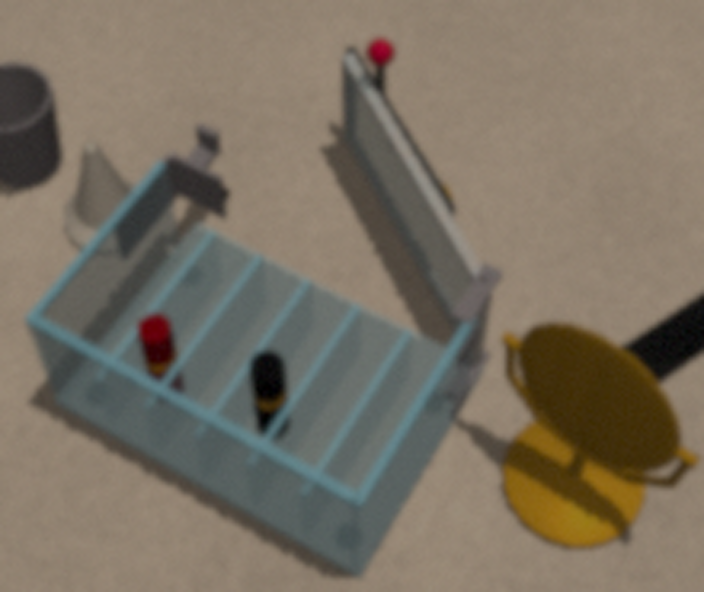

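```bash
python3 - <<'E'
from h import *
np.set_printoptions(precision=4,suppress=True)
P={k:ray_z('top',u,v,z) for k,(u,v,z) in dict(ball=(345.7,239.2,.1225),g0=(282.5,204.7,.097),g1=(359.5,240.3,.097),TL=(265.4,136,.1),TR=(360.4,118.6,.1),BR=(370.4,174.6,.1),BL=(274.4,190,.1),horn=(357.5,184.5,.09),barend=(260+622/6,160+520/6,.075),barstart=(260+268/6,160+358/6,.083)).items()}
for k,v in P.items():print(k,v)
bs=ray_z('scene',215+381/3.2,145+50/3.2,.1225);print('ball scene',bs)
print(np.linalg.norm(P['TL']-P['TR']),np.linalg.norm(P['g0']-P['g1']))
yv=P['TL']-P['TR'];print('org yaw',np.degrees(np.arctan2(-yv[0],yv[1])))
xv=P['TR']-P['BR'];print(np.degrees(np.arctan2(xv[1],xv[0])));
xv=P['TL']-P['BL'];print(np.degrees(np.arctan2(xv[1],xv[0])))
g=P['g0']-P['g1'];print('gate yaw',np.degrees(np.arctan2(-g[0],g[1])))
g=P['barstart']-P['barend'];print('bar yaw',np.degrees(np.arctan2(-g[0],g[1])))
d=np.load('pics/s0.npy')
d=np.load('pics/s0.npy')
for (u,v) in [(334,160),(334,161),(333,161),(335,161)]:print(w('scene',u,v,d[v,u]))
d=np.load('pics/t0.npy')
for (u,v) in [(345,239),(346,239),(346,240)]:print(w('top',u,v,d[v,u]))
im=cv2.imread('pics/t0.png').astype(int)
for n in('s0','t0'):
    im=cv2.imread(f'pics/{n}.png').astype(int)
    m=(im[...,2]>90)&(im[...,1]<60)&(im[...,0]<70)
    N,l,st,c=cv2.connectedComponentsWithStats(m.astype(np.uint8))
    for i in range(1,N):
        if st[i,4]>12:print(n,c[i],st[i])
E
```

```text
ball [ 0.5123 -0.0244  0.1225]
g0 [0.5887 0.1099 0.097 ]
g1 [ 0.5084 -0.0547  0.097 ]
TL [0.7401 0.1448 0.1   ]
TR [ 0.7728 -0.0638  0.1   ]
BR [ 0.6493 -0.082   0.1   ]
BL [0.6209 0.1267 0.1   ]
horn [ 0.6295 -0.0542  0.09  ]
barend [ 0.4934 -0.0649  0.075 ]
barstart [0.5554 0.0633 0.083 ]
ball scene [ 0.5121 -0.0246  0.1225]
0.21117514890571057 0.18317273868268602
org yaw 8.909153913382948
8.352894229839787
8.644531450506632
gate yaw -26.005945922655712
bar yaw -25.805979774853927
[ 0.5174 -0.0206  0.1318]
[ 0.5185 -0.0197  0.1304]
[ 0.518  -0.0226  0.1279]
[ 0.516  -0.0192  0.1287]
[ 0.513  -0.0227  0.131 ]
[ 0.513  -0.0247  0.1322]
[ 0.5109 -0.0248  0.1295]
s0 [333.4634 160.8293] [330 158   8   7  41]
s0 [ 97.2917 216.375 ] [ 94 214   8   5  24]
s0 [262.875 246.875] [259 243   9   8  56]
```

```bash
cat >> h.py <<'E'
from scipy.spatial.transform import Rotation as Rn
H=np.array([.592,.1165]); YAW=np.radians(8.7)
def ball(th,ph):
    a=YAW-th; xa=np.array([np.cos(a),np.sin(a)]); d=np.array([np.sin(a),-np.cos(a)])
    s=.075+.085*np.cos(ph)-.046*np.sin(ph); p=H+s*d-.010*xa
    return np.array([p[0],p[1],.080+.085*np.sin(ph)+.046*np.cos(ph)]),a
def st():
    o=ctrl.get_obs(); R=Rn.from_rotvec(o['tool_rot']).as_matrix(); return o,R
def plan(P,a=None):
    """units needed from the measured pose; P=grasp point target (shift by grip offset), jaw axis along angle a"""
    o,R=st(); g=o['tool_pos']-R[:,0]*ctrl.grip_point_offset
    sh=R.T@(np.array(P)-g)/.04
    t=None
    if a is not None:
        j=R[:,1]; cur=np.arctan2(j[1],j[0]); dl=(a-cur+np.pi/2)%np.pi-np.pi/2
        t=-np.degrees(dl)/5*np.sign(-R[2,0])
    print('t',round(o['t'],2),'tcp',o['tool_pos'].round(4),'F',o['contact_force'].round(2),'open',round(o['opening'],4)); print('shift',sh.round(3),'turn',t); return sh,t
E
python3 - <<'E'
from h import *
o,R=st();print(R.round(4))
P,a=ball(np.radians(34.7),-.04);print(P,np.degrees(a))
plan([.512,-.0245,.19],np.radians(-26))
plan([.512,-.0245,.125],np.radians(-26))
E
```

```text
[[-7.000e-04  2.405e-01  9.707e-01]
 [-1.800e-03  9.707e-01 -2.405e-01]
 [-1.000e+00 -1.900e-03 -2.000e-04]]
[ 0.51209609 -0.02451557  0.12256411] -26.000000000000004
t 0.1 tcp [0.1501 0.6061 0.2302] F [-0.47 -0.14 -0.66] open 0.0855
shift [  1.493 -13.125  12.574] turn -15.582687248551931
t 0.1 tcp [0.1501 0.6061 0.2302] F [-0.47 -0.14 -0.66] open 0.0855
shift [  3.118 -13.122  12.575] turn -15.582687248551931
```

drive_tool(
  commands="-1 0 -0.7 0.7 1.3; -1 0 -1.4 1.3 2.6; -1 0 -2.1 2.0 4; -1 0 -2.8 2.7 5.4; -1 0 -3.5 3.4 6.8; -1 0 -4.2 4.0 8.2; -1 0 -4.9 4.7 9.6; -1 0 -5.6 5.4 11",
  newtons=20,
)

```text
t: 0.77
tool_pos: [0.3062, 0.3355, 0.2308]
tool_rot: [0.938, 1.359, -0.938]
contact_force: [1.0, 0.4, 0.5]
opening: 0.0852
```

```bash
python3 - <<'E'
from h import *
sh,t=plan([.512,-.0245,.19],np.radians(-26));print(st()[0]['q'].round(2))
E
```

```text
t 0.77 tcp [0.3062 0.3355 0.2308] F [0.96 0.43 0.5 ] open 0.0852
shift [ 1.49   1.616 10.24 ] turn 9.358020862095868
[ 0.67 -0.38  1.99 -0.    1.52  0.3 ]
```

drive_tool(
  commands="-1 0 0.15 1 1.2; -1 0 0.3 2 2.4; -1 0 0.45 3 3.6; -1 0 0.6 4 4.8; -1 0 0.75 5 6; -1 0 0.9 6 7.2; -1 0 1.1 7 8.4; -1 0 1.25 8 9",
)

```text
t: 1.43
tool_pos: [0.4683, 0.0547, 0.231]
tool_rot: [1.513, 0.979, -1.513]
contact_force: [0.3, 0.6, 0.3]
opening: 0.0852
```

```bash
python3 - <<'E'
from h import *
sh,t=plan([.512,-.0245,.17],np.radians(-26));print(st()[0]['q'].round(2))
E
```

```text
t 1.43 tcp [0.4683 0.0547 0.231 ] F [0.35 0.56 0.31] open 0.0852
shift [1.992 1.808 1.36 ] turn 0.36301234170144636
[-0.04 -0.33  1.96  0.    1.51  0.38]
```

drive_tool(
  commands="-1 0 0.7 0.5 0.1; -1 0.3 1.3 1 0.2; -1 0.8 1.7 1.2 0.2; -1 1.3 1.75 1.25 0.2; -1 1.3 1.75 1.25 0.2; -1 1.3 1.75 1.25 0.2",
)

```text
t: 1.93
tool_pos: [0.5103, -0.0173, 0.1776]
tool_rot: [1.52, 0.974, -1.526]
contact_force: [0.7, 0.0, 0.6]
opening: 0.0851
```

```bash
python3 - <<'E'
from h import *
sh,t=plan([.512,-.0245,.125],np.radians(-26));snap('top','t1');im,d=snap('scene','s1')
cv2.imwrite('pics/s1c.png',cv2.resize(im[80:260,240:440],None,fx=3.2,fy=3.2))
E
```

```text
t 1.93 tcp [ 0.5103 -0.0173  0.1776] F [0.75 0.01 0.56] open 0.0851
shift [1.782 0.12  0.145] turn 0.21146886762101574
```

View pics/s1c.png

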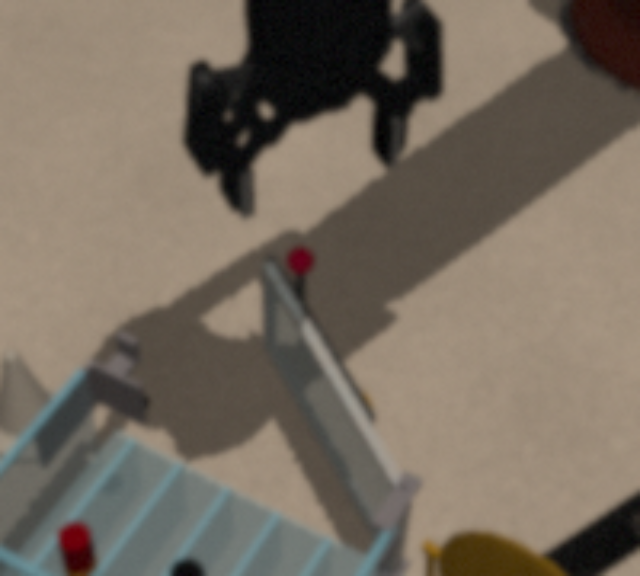

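The fingers straddle the ball, with the ball at crop (300,262) below and between tips at (245,205) and (390,155). Next I descend.

drive_tool(
  commands="-1 0.4 0.12 0.15 0.2; -1 0.9 0.12 0.15 0.2; -1 1.4 0.12 0.15 0.2; -1 1.75 0.12 0.15 0.2; -1 1.75 0.12 0.15 0.2; -1 1.75 0.12 0.15 0.2",
)

```text
t: 2.53
tool_pos: [0.5136, -0.0243, 0.1102]
tool_rot: [1.534, 0.96, -1.533]
contact_force: [0.1, 0.1, 0.1]
opening: 0.0852
```

```bash
python3 - <<'E'
from h import *
sh,t=plan([.512,-.0245,.125],np.radians(-26))
E
```

```text
t 2.53 tcp [ 0.5136 -0.0243  0.1102] F [0.08 0.1  0.13] open 0.0852
shift [ 0.098 -0.033  0.023] turn 0.029439941729538684
```

drive_tool(
  commands="-0.4 0.1 -0.03 0.02 0; 0 0.1 -0.03 0.02 0; 0.4 0.1 -0.03 0.02 0; 0.7 0.1 -0.03 0.02 0; 1 0.1 -0.03 0.02 0; 1 0.1 -0.03 0.02 0; 1 0.1 -0.03 0.02 0; 1 0.1 -0.03 0.02 0",
  newtons=20,
)

```text
t: 3.2
tool_pos: [0.5123, -0.0251, 0.1058]
tool_rot: [1.534, 0.96, -1.533]
contact_force: [-0.5, -0.2, 2.6]
opening: 0.0165
```

```bash
python3 - <<'E'
from h import *
sh,t=plan([.512,-.0245,.125],np.radians(-26))
E
```

```text
t 3.2 tcp [ 0.5123 -0.0251  0.1058] F [-0.49 -0.15  2.65] open 0.0165
shift [-0.011 -0.014 -0.011] turn 0.01731045026732312
```

```bash
python3 - <<'E'
from h import *
print(st()[1].round(3))
im,d=snap('scene','s2')
cv2.imwrite('pics/s2c.png',cv2.resize(im[80:260,240:440],None,fx=3.2,fy=3.2))
E
```

```text
[[ 0.001  0.899 -0.437]
 [-0.    -0.437 -0.899]
 [-1.     0.001 -0.   ]]
```

View pics/s2c.png

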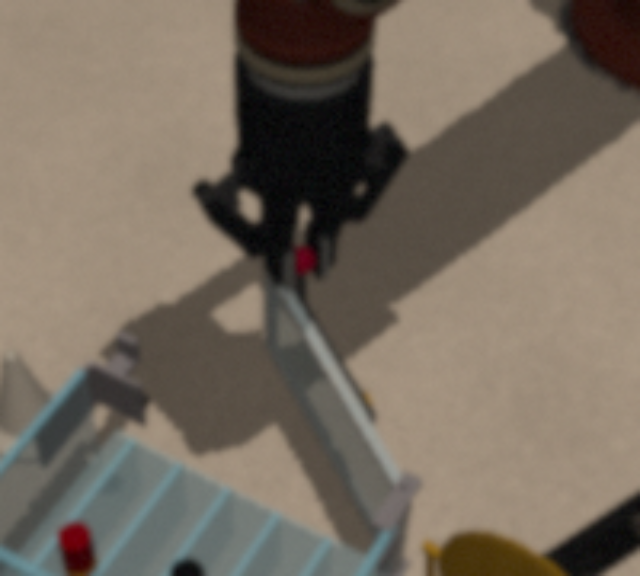

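The ball is between the pads at crop (303,260), and the gate has not moved. I lift along the bar's arc.

drive_tool(
  commands="1 -0.1 0 -0.05 0; 1 -0.2 0 -0.11 0; 1 -0.3 0 -0.17 0; 1 -0.4 0 -0.25 0; 1 -0.5 0 -0.33 0; 1 -0.6 0 -0.4 0; 1 -0.6 0 -0.4 0; 1 -0.6 0 -0.4 0",
)

```text
t: 3.92
tool_pos: [0.5192, -0.0101, 0.1294]
tool_rot: [1.534, 0.961, -1.533]
contact_force: [0.7, 0.3, -1.4]
opening: 0.0163
```

```bash
python3 - <<'E'
from h import *
P,a=ball(np.radians(34.7),.25);print(P)
plan(P+[0,0,.0025],a)
im,d=snap('scene','s3')
cv2.imwrite('pics/s3c.png',cv2.resize(im[80:260,240:440],None,fx=3.2,fy=3.2))
E
```

```text
[ 0.51901997 -0.01031952  0.14559931]
t 3.92 tcp [ 0.5192 -0.0101  0.1294] F [ 0.69  0.27 -1.37] open 0.0163
shift [-0.001 -0.002  0.006] turn 0.024283669836207868
```

View pics/s3c.png

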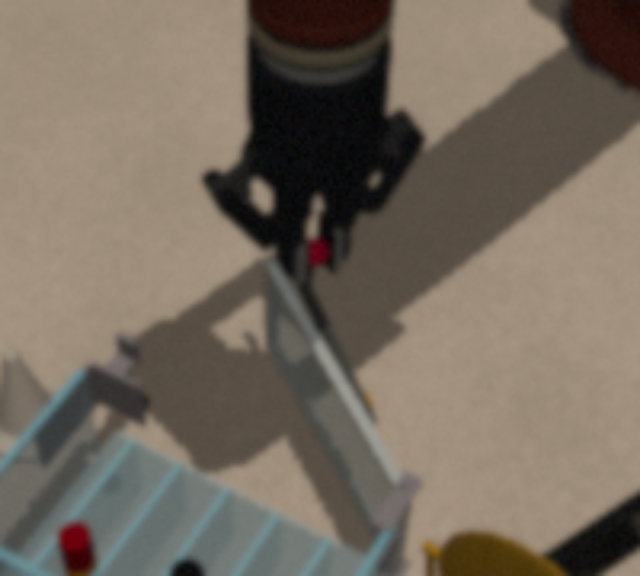

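```bash
python3 - <<'E'
from h import *
s=146.
for b in [3,7,12,17,22,27,29.5]:
    r=np.radians(b);print(b,-b/5,((-10*np.cos(r)+s*np.sin(r)+10)/40).round(3),((s*np.cos(r)+10*np.sin(r)-s)/40).round(3))
E
```

```text
3 -0.6 0.191 0.008
7 -1.4 0.447 0.003
12 -2.4 0.764 -0.028
17 -3.4 1.078 -0.086
22 -4.4 1.386 -0.172
27 -5.4 1.684 -0.284
29.5 -5.9 1.83 -0.35
```

drive_tool(
  commands="1 0 0.19 0.01 -0.6; 1 0 0.45 0 -1.4; 1 0 0.76 -0.03 -2.4; 1 0 1.08 -0.09 -3.4; 1 0 1.39 -0.17 -4.4; 1 0 1.68 -0.28 -5.4; 1 0 1.83 -0.35 -5.9; 1 0 1.83 -0.35 -5.9",
)

```text
t: 4.63
tool_pos: [0.5919, -0.0305, 0.1292]
tool_rot: [1.162, 1.238, -1.163]
contact_force: [-0.3, -1.6, -0.4]
opening: 0.0164
```

```bash
python3 - <<'E'
from h import *
P,a=ball(np.radians(5.2),.25);print(P)
plan(P+[0,0,.0025],a)
im,d=snap('scene','s4')
cv2.imwrite('pics/s4c.png',cv2.resize(im[100:280,220:420],None,fx=3.2,fy=3.2))
im,d=snap('top','t4')
cv2.imwrite('pics/t4c.png',cv2.resize(im[120:260,260:420],None,fx=4,fy=4))
o,R=st();print(o['contact_force'].round(2),(R.T@o['contact_force']).round(2))
E
```

```text
[ 0.59093033 -0.02981518  0.14559931]
t 4.63 tcp [ 0.5919 -0.0305  0.1292] F [-0.32 -1.59 -0.4 ] open 0.0164
shift [-0.006 -0.022 -0.019] turn 0.022061446520120657
[ 0.87 -1.88 -1.15] [1.15 0.75 1.93]
```

View pics/s4c.png

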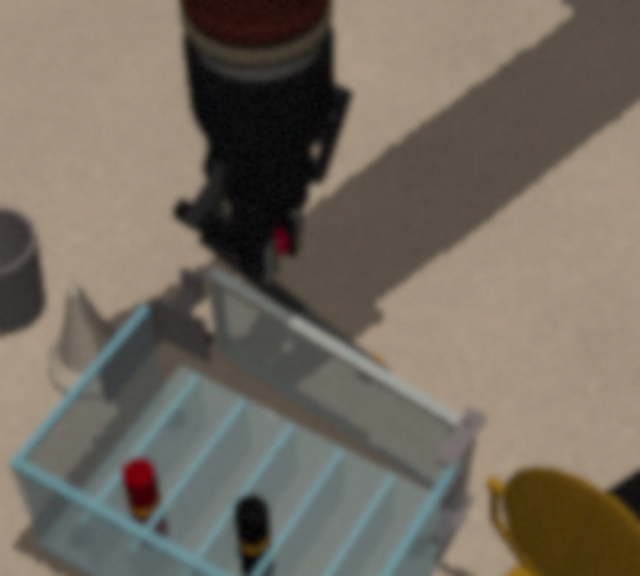

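View pics/t4c.png

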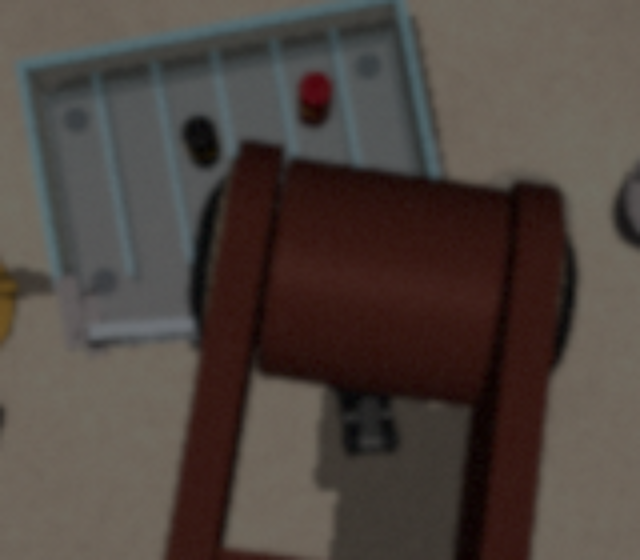

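drive_tool(
  commands="1 0 0.032 0 -0.1; 1 0 0.064 0 -0.2; 1 0 0.095 0 -0.3; 1 0 0.127 0 -0.4; 1 0 0.127 0 -0.4; 1 0 0.127 0 -0.4",
)

```text
t: 5.23
tool_pos: [0.5963, -0.03, 0.1297]
tool_rot: [1.137, 1.253, -1.137]
contact_force: [1.0, -2.8, 1.7]
opening: 0.016
```

```bash
cat >> h.py <<'E'
def rep():
    o,R=st(); g=o['tool_pos']-R[:,0]*ctrl.grip_point_offset
    # gate angle from measured ball position (ball 10 mm outside)
    v=g[:2]-H; r=np.hypot(*v); off=np.arcsin(.010/r)
    ang=np.arctan2(v[0],-v[1])  # dir angle: d=(sin a,-cos a)
    th=YAW-(ang+off)
    j=np.arctan2(R[1,1],R[0,1])
    s=np.sqrt(r*r-1e-4)
    print('t',round(o['t'],2),'theta deg',np.degrees(th).round(2),'jaw theta',np.degrees(YAW-j).round(2),'s',s.round(4),'gz',g[2].round(4),'Ftool',(R.T@o['contact_force']).round(2),'tq',o['wrist_torque'].round(2))
E
python3 -c "
from h import *
rep()"
```

```text
t 5.23 theta deg 3.12 jaw theta 3.11 s 0.1462 gz 0.1484 Ftool [-1.73  0.76  2.89] tq [-0.54 -0.   -0.02]
```

drive_tool(
  commands="1 -0.005 0.02 0.01 -0.06; 1 -0.01 0.04 0.02 -0.12; 1 -0.01 0.064 0.02 -0.2; 1 -0.01 0.064 0.02 -0.2; 1 -0.01 0.064 0.02 -0.2",
)

```text
t: 5.65
tool_pos: [0.5986, -0.0301, 0.1295]
tool_rot: [1.124, 1.262, -1.124]
contact_force: [0.8, -1.2, -0.5]
opening: 0.0162
```

```bash
python3 -c "
from h import *
rep()"
```

```text
t 5.65 theta deg 2.22 jaw theta 2.11 s 0.1464 gz 0.1482 Ftool [0.51 0.67 1.32] tq [-0.24 -0.08  0.01]
```

drive_tool(
  commands="1 0 0.02 0.005 -0.06; 1 0 0.04 0.01 -0.12; 1 0 0.048 0.01 -0.15; 1 0 0.048 0.01 -0.15",
)

```text
t: 5.98
tool_pos: [0.6005, -0.0302, 0.1294]
tool_rot: [1.114, 1.268, -1.114]
contact_force: [0.3, -0.8, -0.7]
opening: 0.016
```

```bash
python3 -c "
from h import *
rep()"
```

```text
t 5.98 theta deg 1.49 jaw theta 1.35 s 0.1466 gz 0.1481 Ftool [0.67 0.22 0.86] tq [-0.06 -0.02 -0.04]
```

drive_tool(
  commands="1 0 0.02 0 -0.06; 1 0 0.04 0 -0.12; 1 0 0.048 0 -0.15; 1 0 0.048 0 -0.15",
)

```text
t: 6.32
tool_pos: [0.6025, -0.03, 0.1295]
tool_rot: [1.105, 1.273, -1.104]
contact_force: [0.8, 0.8, -1.1]
opening: 0.016
```

```bash
python3 -c "
from h import *
rep()"
```

```text
t 6.32 theta deg 0.71 jaw theta 0.6 s 0.1466 gz 0.1482 Ftool [ 1.13  0.9  -0.65] tq [-0.01 -0.01 -0.1 ]
```

drive_tool(
  commands="1 0 0.02 0 -0.06; 1 0 0.04 0 -0.12; 1 0 0.048 0 -0.15; 1 0 0.048 0 -0.15",
)

```text
t: 6.65
tool_pos: [0.6044, -0.0298, 0.1296]
tool_rot: [1.095, 1.278, -1.095]
contact_force: [0.4, 1.3, -2.8]
opening: 0.0164
```

```bash
python3 -c "
from h import *
rep()"
```

```text
t 6.65 theta deg -0.06 jaw theta -0.15 s 0.1465 gz 0.1483 Ftool [ 2.8   0.58 -1.28] tq [ 0.03 -0.08  0.01]
```

drive_tool(
  commands="1 0.005 0.02 -0.01 -0.06; 1 0.01 0.03 -0.01 -0.09; 1 0.01 0.04 -0.01 -0.12; 1 0.01 0.04 -0.01 -0.12",
)

```text
t: 6.98
tool_pos: [0.6058, -0.0297, 0.1295]
tool_rot: [1.086, 1.283, -1.088]
contact_force: [-1.8, -2.4, 0.4]
opening: 0.0163
```

```bash
python3 -c "
from h import *
rep()"
```

```text
t 6.98 theta deg -0.58 jaw theta -0.74 s 0.1465 gz 0.1482 Ftool [-0.35 -2.19  2.12] tq [-0.45  0.34 -0.02]
```

drive_tool(
  commands="1 0 0.01 0 -0.03; 1 0 0.02 0 -0.06; 1 0 0.02 0 -0.06; 1 0 0.02 0 -0.06",
)

```text
t: 7.32
tool_pos: [0.6063, -0.0297, 0.1294]
tool_rot: [1.082, 1.285, -1.084]
contact_force: [-4.0, -3.2, 1.2]
opening: 0.0162
```

```bash
python3 -c "
from h import *
rep()"
```

```text
t 7.32 theta deg -0.78 jaw theta -1.04 s 0.1466 gz 0.1481 Ftool [-1.23 -4.45  2.46] tq [-0.59  0.61 -0.02]
```

drive_tool(
  commands="1 0 0.01 0 -0.03; 1 0 0.02 0 -0.06; 1 0 0.03 0 -0.08; 1 0 0.03 0 -0.08; 1 0 0.03 0 -0.08",
)

```text
t: 7.73
tool_pos: [0.6067, -0.0299, 0.1292]
tool_rot: [1.075, 1.289, -1.081]
contact_force: [-6.7, -3.8, 3.3]
opening: 0.0163
```

```bash
python3 -c "
from h import *
rep()"
```

```text
t 7.73 theta deg -0.98 jaw theta -1.43 s 0.1467 gz 0.1479 Ftool [-3.25 -7.3   2.53] tq [-0.79  0.95 -0.05]
```

drive_tool(
  commands="1 -0.005 0.01 0.005 -0.03; 1 -0.01 0.02 0.01 -0.06; 1 -0.01 0.03 0.01 -0.06; 1 -0.01 0.03 0.01 -0.06; 1 -0.01 0.03 0.01 -0.06",
)

```text
t: 8.15
tool_pos: [0.6072, -0.03, 0.129]
tool_rot: [1.071, 1.293, -1.078]
contact_force: [-9.2, -5.5, 1.5]
opening: 0.016
```

```bash
python3 -c "
from h import *
rep()"
```

```text
t 8.15 theta deg -1.14 jaw theta -1.73 s 0.1469 gz 0.1477 Ftool [ -1.47 -10.02   3.71] tq [-0.81  1.19 -0.06]
```

drive_tool(
  commands="1 0 0.01 0.01 0; 1 0 0.018 0.01 0; 1 0 0.018 0.01 0; 1 0 0.018 0.01 0",
)

```text
t: 8.48
tool_pos: [0.6074, -0.0302, 0.1286]
tool_rot: [1.07, 1.294, -1.079]
contact_force: [-9.3, -4.9, 0.7]
opening: 0.0161
```

```bash
python3 - <<'E'
from h import *
rep()
for ph in (.25,.2,.15,.1,.05,0): 
    P,a=ball(-.02,ph);print(ph,(P[2]*1000-145.6)/40, ((.075+.085*np.cos(ph)-.046*np.sin(ph))*1000-145.98)/40)
im,d=snap('scene','s5')
cv2.imwrite('pics/s5c.png',cv2.resize(im[100:280,220:420],None,fx=3.2,fy=3.2))
E
```

```text
t 8.48 theta deg -1.24 jaw theta -1.74 s 0.1472 gz 0.1473 Ftool [ -0.66 -10.09   3.14] tq [-0.84  1.41 -0.04]
0.25 -1.730161689721399e-05 -7.565700758078719e-05
0.2 -0.09075110754306621 0.07967174749831826
0.15 -0.18535722886715292 0.15478468826945074
0.1 -0.2835991995557599 0.22507542207195286
0.05 -0.3852314658455967 0.2903682586780235
0 -0.4899999999999999 0.35050000000000026
```

View pics/s5c.png

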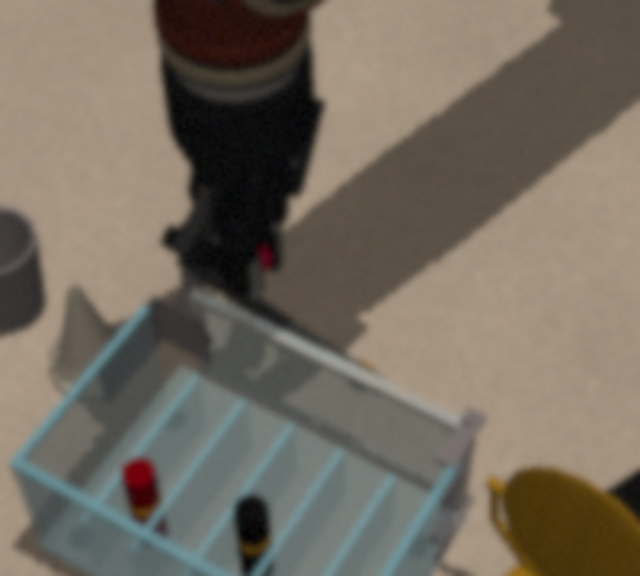

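drive_tool(
  commands="1 0 0.008 0.005 0; 1 0 0.015 0.01 0; 1 0 0.015 0.01 0; 1 0 0.015 0.01 0",
)

```text
t: 8.87
tool_pos: [0.6076, -0.0305, 0.1284]
tool_rot: [1.07, 1.295, -1.08]
contact_force: [-10.1, -5.3, 1.4]
opening: 0.016
```

```bash
python3 -c "
from h import *
rep()"
```

```text
t 8.87 theta deg -1.31 jaw theta -1.74 s 0.1475 gz 0.1471 Ftool [ -1.34 -10.89   3.38] tq [-0.82  1.61 -0.02]
```

drive_tool(
  commands="1 0.05 0.002 0.04 0; 1 0.09 0.005 0.075 0; 1 0.13 0.005 0.11 0; 1 0.13 0.005 0.11 0; 1 0.13 0.005 0.11 0",
)

```text
t: 9.28
tool_pos: [0.6085, -0.0349, 0.123]
tool_rot: [1.069, 1.296, -1.081]
contact_force: [-10.5, -5.2, 2.7]
opening: 0.0161
```

```bash
python3 -c "
from h import *
rep()"
```

```text
t 9.28 theta deg -1.33 jaw theta -1.73 s 0.152 gz 0.1417 Ftool [ -2.63 -11.25   3.18] tq [-0.79  1.61  0.01]
```

drive_tool(
  commands="1 0.05 0 0.035 0; 1 0.1 0 0.065 0; 1 0.16 0 0.1 0; 1 0.16 0 0.1 0; 1 0.16 0 0.1 0",
)

```text
t: 9.7
tool_pos: [0.6093, -0.0392, 0.1168]
tool_rot: [1.069, 1.295, -1.081]
contact_force: [-11.6, -6.5, 3.3]
opening: 0.0164
```

```bash
python3 -c "
from h import *
rep()"
```

```text
t 9.7 theta deg -1.34 jaw theta -1.73 s 0.1563 gz 0.1355 Ftool [ -3.23 -12.62   4.3 ] tq [-0.91  1.68 -0.04]
```

drive_tool(
  commands="1 0.05 -0.007 0.03 0; 1 0.1 -0.007 0.06 0; 1 0.14 -0.007 0.08 0; 1 0.14 -0.007 0.08 0; 1 0.14 -0.007 0.08 0",
)

```text
t: 10.12
tool_pos: [0.6096, -0.0424, 0.1113]
tool_rot: [1.069, 1.295, -1.08]
contact_force: [-10.5, -7.5, 3.1]
opening: 0.0161
```

```bash
python3 -c "
from h import *
rep()"
```

```text
t 10.12 theta deg -1.27 jaw theta -1.75 s 0.1596 gz 0.13 Ftool [ -3.04 -11.66   5.44] tq [-0.97  1.72  0.11]
```

drive_tool(
  commands="1 0.02 0 0.01 0; 1 0.04 0 0.015 0; 1 0.04 0 0.015 0; 1 0.04 0 0.015 0",
)

```text
t: 10.45
tool_pos: [0.6097, -0.043, 0.1098]
tool_rot: [1.069, 1.295, -1.08]
contact_force: [-10.6, -6.9, 2.7]
opening: 0.0162
```

```bash
python3 - <<'E'
from h import *
rep()
im,d=snap('scene','s6')
cv2.imwrite('pics/s6c.png',cv2.resize(im[100:280,220:420],None,fx=3.2,fy=3.2))
E
```

```text
t 10.45 theta deg -1.28 jaw theta -1.74 s 0.1602 gz 0.1285 Ftool [ -2.58 -11.66   4.91] tq [-0.97  1.7   0.05]
```

View pics/s6c.png

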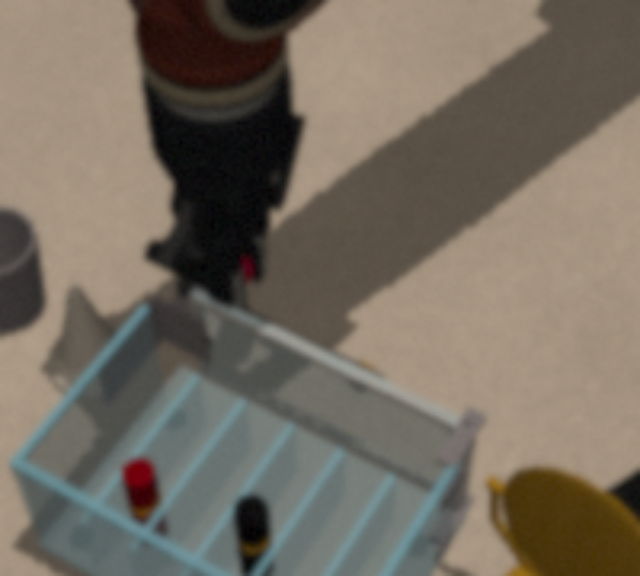

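drive_tool(
  commands="1 0.015 0 0 0; 1 0.03 0 0 0; 1 0.03 0 0 0; 1 0.03 0 0 0",
)

```text
t: 10.83
tool_pos: [0.6099, -0.0432, 0.1094]
tool_rot: [1.068, 1.295, -1.081]
contact_force: [-11.7, -6.6, 5.9]
opening: 0.0162
```

```bash
python3 -c "
from h import *
rep()"
```

```text
t 10.83 theta deg -1.3 jaw theta -1.75 s 0.1603 gz 0.1281 Ftool [ -5.79 -12.76   4.33] tq [-1.04  1.94  0.09]
```

The upward force rose as the tool stopped, so the bar is seated on the saddle. I ease off the push before letting go.

drive_tool(
  commands="1 0 -0.015 -0.01 0; 1 0 -0.03 -0.02 0; 1 0 -0.045 -0.03 0; 1 0 -0.06 -0.03 0; 1 0 -0.06 -0.03 0; 1 0 -0.06 -0.03 0",
)

```text
t: 11.33
tool_pos: [0.6091, -0.0429, 0.11]
tool_rot: [1.07, 1.29, -1.078]
contact_force: [-6.5, -8.5, 3.2]
opening: 0.0162
```

```bash
python3 -c "
from h import *
rep()"
```

```text
t 11.33 theta deg -1.02 jaw theta -1.73 s 0.1599 gz 0.1287 Ftool [-3.17 -7.91  7.19] tq [-1.21  1.12 -0.  ]
```

drive_tool(
  commands="1 0 -0.015 0.02 0; 1 0 -0.03 0.04 0; 1 0 -0.045 0.06 0; 1 0 -0.05 0.06 0; 1 0 -0.05 0.06 0",
)

```text
t: 11.75
tool_pos: [0.609, -0.0431, 0.11]
tool_rot: [1.075, 1.29, -1.073]
contact_force: [-1.2, 0.8, 1.9]
opening: 0.016
```

```bash
python3 -c "
from h import *
rep()"
```

```text
t 11.75 theta deg -0.94 jaw theta -1.75 s 0.1602 gz 0.1287 Ftool [-1.89 -0.98 -1.04] tq [0.22 0.15 0.  ]
```

The ball force is nearly zero, but the gate still reads -0.94°. The horn is holding it, so I release.

drive_tool(
  commands="0.6 0 0 0 0; 0.3 0 0 0 0; 0 0 0 0 0; 0 0 0 0 0; 0 -0.3 0 0 0; 0 -0.8 0 0 0; 0 -1.5 0 0 0; 0 -2.2 0 0 0",
)

```text
t: 12.42
tool_pos: [0.6081, -0.0436, 0.1986]
tool_rot: [1.074, 1.291, -1.075]
contact_force: [0.5, 0.2, 1.5]
opening: 0.0424
```

drive_tool(
  commands="0 -0.5 -1 0 0; 0 -0.5 -2 0 0; 0 -0.5 -3 0 0; 0 -0.5 -4 0 0; 0 -0.5 -4.5 0 0; 0 -0.5 -4.5 0 0",
)

```text
t: 12.92
tool_pos: [0.429, -0.0767, 0.2185]
tool_rot: [1.075, 1.287, -1.075]
contact_force: [0.3, -0.2, -0.8]
opening: 0.0428
```

```bash
python3 - <<'E'
from h import *
rep()
im,d=snap('scene','s7')
cv2.imwrite('pics/s7c.png',cv2.resize(im[130:330,210:440],None,fx=3.2,fy=3.2,interpolation=cv2.INTER_CUBIC))
im,d=snap('top','t7')
cv2.imwrite('pics/t7c.png',cv2.resize(im[110:250,230:440],None,fx=3.8,fy=3.8,interpolation=cv2.INTER_CUBIC))
for th in(-.018,):
  for ph in(0,.13,.06):
    P,a=ball(th,ph);print(ph,proj('scene',P),proj('top',P))
for n in('s7','t7'):
    im=cv2.imread(f'pics/{n}.png').astype(int)
    m=(im[...,2]>80)&(im[...,1]<60)&(im[...,0]<70)
    N,l,s_,c=cv2.connectedComponentsWithStats(m.astype(np.uint8))
    for i in range(1,N):
        if s_[i,4]>12:print(n,c[i],s_[i])
E
```

```text
t 12.92 theta deg 46.59 jaw theta -1.64 s 0.2526 gz 0.2372 Ftool [0.77 0.29 0.26] tq [-0.05 -0.01 -0.02]
0 (np.float64(294.3905884514273), np.float64(184.45840357128554)) (np.float64(353.4085794860175), np.float64(192.601371363872))
0.13 (np.float64(297.0722903422119), np.float64(182.30096320784082)) (np.float64(350.4990614378132), np.float64(192.82060839290196))
0.06 (np.float64(295.53898722693737), np.float64(183.3985029608867)) (np.float64(352.1581954461787), np.float64(192.68204097523324))
s7 [294.81666667 183.3       ] [291 179   9  10  60]
s7 [ 97.5        216.58823529] [ 94 213   8   8  34]
s7 [108.08163265 225.30612245] [102 220  11  12  49]
s7 [262.984375 247.375   ] [259 243   9   9  64]
s7 [638.62068966 253.31034483] [638 245   2  18  29]
s7 [388.26315789 292.81578947] [381 290  15   7  38]
t7 [482.16  83.36] [479  78  10  10  25]
t7 [468.34482759  85.86206897] [465  81  10   9  29]
t7 [352.75       193.72222222] [350 190   7   8  36]
```

View pics/s7c.png

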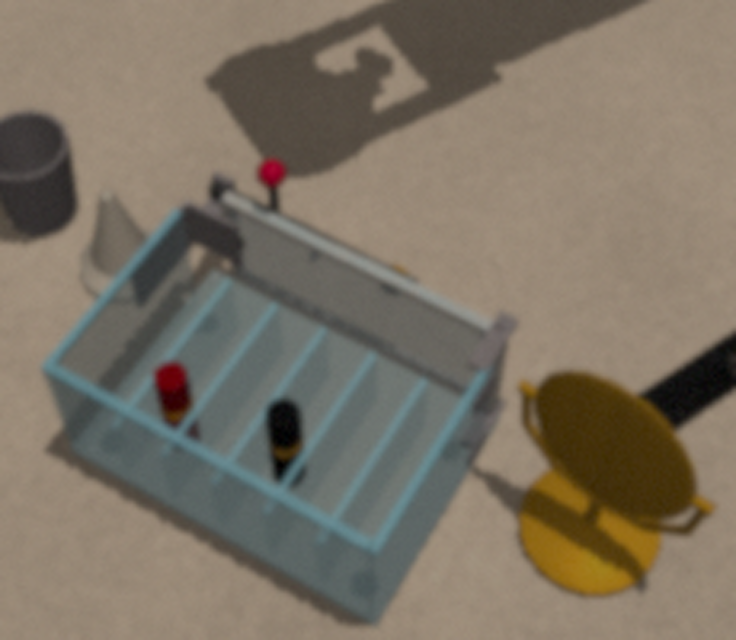

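View pics/t7c.png

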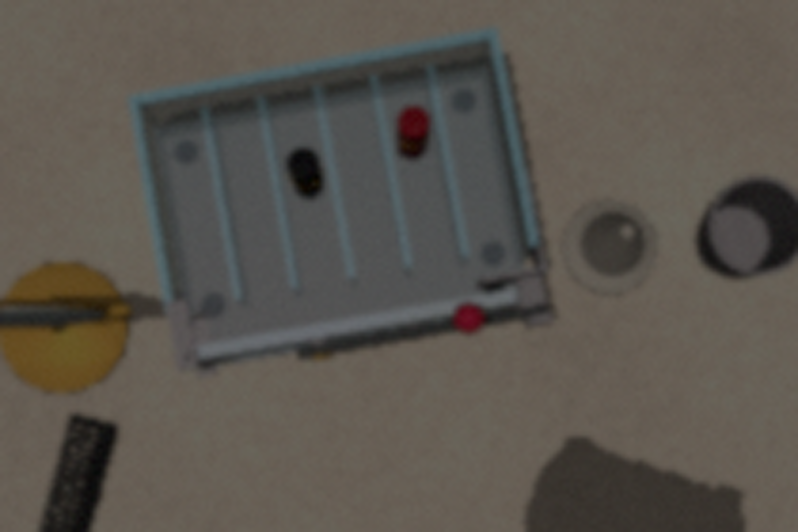

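```bash
python3 - <<'E'
from h import *
from scipy.optimize import least_squares
def det(n,x0,y0):
    im=cv2.imread(f'pics/{n}.png').astype(float)[y0-9:y0+10,x0-9:x0+10]
    m=np.clip(im[...,2]-np.maximum(im[...,1],im[...,0])-20,0,None); yy,xx=np.mgrid[y0-9:y0+10,x0-9:x0+10]
    return np.array([(xx*m).sum()/m.sum(),(yy*m).sum()/m.sum()])
a=np.r_[det('s0',333,161),det('t0',346,239)];b=np.r_[det('s7',294,183),det('t7',353,194)]
print(a,b)
pr=lambda th,ph:np.r_[proj('scene',ball(th,ph)[0]),proj('top',ball(th,ph)[0])]
r=least_squares(lambda v:pr(v[0],-.04)-a,[.6]);print('open th',r.x,r.fun)
bias=r.fun
r=least_squares(lambda v:pr(*v)-b,[0,0]);print('raw',r.x,r.fun)
r=least_squares(lambda v:pr(*v)-bias-b,[0,0]);print('bias corr',r.x,r.fun)
im=cv2.imread('pics/s7.png');cv2.imwrite('pics/s7z.png',cv2.resize(im[165:225,260:340],None,fx=10,fy=10,interpolation=cv2.INTER_CUBIC))
im=cv2.imread('pics/t7.png');cv2.imwrite('pics/t7z.png',np.clip(cv2.resize(im[170:215,315:380],None,fx=12,fy=12,interpolation=cv2.INTER_CUBIC).astype(float)*1.8,0,255).astype(np.uint8))
E
```

```text
[333.56474922 160.37914423 345.15921788 238.95530726] [294.51351351 183.21390621 352.90188679 193.43836478]
open th [0.60270515] [0.31345514 0.31092307 0.70837124 0.12947367]
raw [-0.00926304  0.01878107] [ 0.65498967  0.42128122  0.21871256 -0.15640085]
bias corr [-0.0046934  -0.00174714] [ 0.19957866  0.23285163 -0.0377517   0.03985793]
```

View pics/s7z.png

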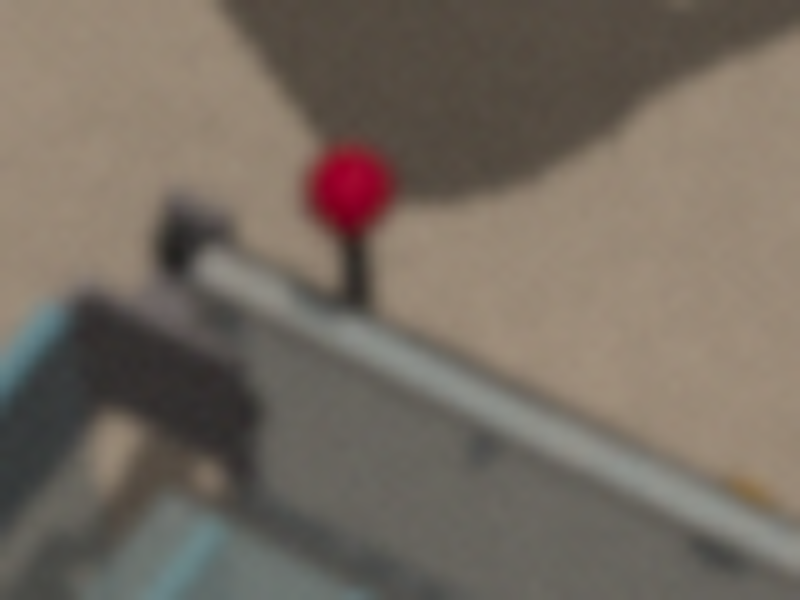

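View pics/t7z.png

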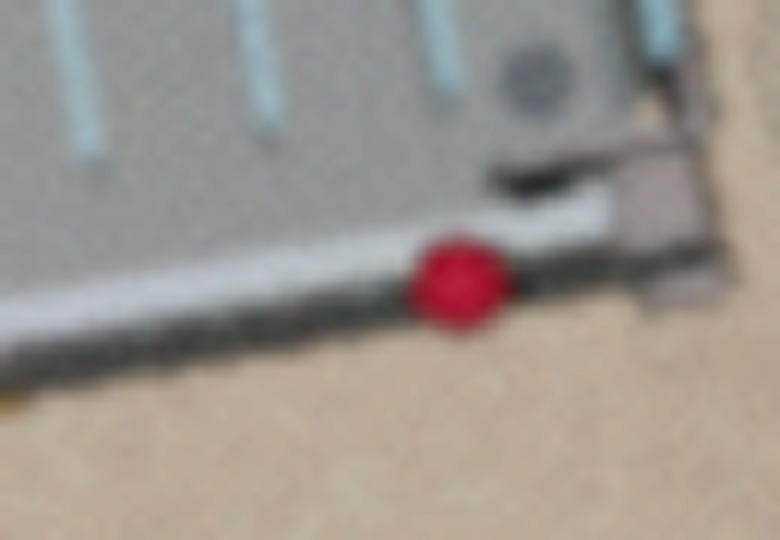

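The top view shows the bar, the dark strip at (650,260), lying between the bracket plate and the horn at (690,285). The stem is upright in the scene view. The fit to both cameras gives a bar angle of -0.002 rad and a gate angle of -0.005 rad, inside the latched range. I hand in.

```bash
python3 -c "
from station import ctrl
print(ctrl.finish_job())"
```

```text
the job is handed in; nothing more can be done
None
```

The gate is shut and latched, and I handed the job in at about 13 s. I pinched the pink ball, lifted the bar to about 0.25 rad and swung the gate onto the buffer. I then lowered the bar until it sat on the saddle, eased off the push, opened the fingers and backed away.

**Buffer force:** The push at the ball was mostly 11–12 N. It peaked at about 13.2–13.4 N after correcting for sensor offset, just before I eased off. That is close to the 13.5 N limit, and the reading is only good to about ±0.5 N.

**Latched:**
- With the push at the ball nearly zero, the gate stayed where it was, so the horn was holding it.
- After release, both cameras put the bar at about 0 rad and the gate at about -0.005 rad, which is inside the latched range. The top view shows the bar lying behind the horn.
- The gate angle from the arm's own position was -0.016 rad, about 0.011 rad different from the camera value. That is also inside the latched range.
- The uncorrected camera fit gave a bar angle of 0.019 rad. After correcting for the offset seen in the first pictures it was -0.002 rad.

**Surroundings:** In the last pictures the lipsticks, ring cone, hairpin cup, mirror and comb look as they did at the start. I compared these by eye only.

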